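# Clip the pump-driver module onto the titration stand's rail

## Robot

A 7-joint arm with a two-finger parallel gripper is mounted at the origin on the work surface. World frame = base frame: x ahead of the robot, y to its left, z up, the work surface at z = 0. Lengths are in m, angles in rad, forces in N, time in s.
With the tool pointing down it reaches from about 0.425 to 0.875 m from the base axis. Payload 9.9 kg.
Tool frame: the origin (TCP) lies on the mounting face of the last link; the fingertips stand 173 mm ahead of it and the grasp point (between the pads) lies ctrl.pinch_z ahead of it (ctrl.pinch_z is the distance from the TCP to the grasp point, in m); z points along the fingers, y is the line along which they close (so a half turn about z gives the same grasp; the last joint's range is limited). The gripper opens to 85 mm and grips with 20 to 120 N. Pads are 22 mm wide; open, the fingers measure 114 mm over their backs; the gripper's body (76 mm by 85 mm) begins 54 mm behind the grasp point. The pads swing forward as they close: fully open they stand 13 mm farther back than shut.
Start: joints at [-1.196, 0.576, 0.025, 1.437, -0.015, 1.129, -0.057], TCP at [0.299, 0.605, 0.405] pointing down, gripper open.
Joint ranges: [-2.76, 2.76], [-0.34, 2.15], [-1.52, 1.57], [0.19, 2.46], [-1.09, 4.23], [0.17, 1.99], [-2.82, 2.82]. Speed limits (rad/s): [2.22, 2.22, 3.01, 3.01, 3.14, 3.14, 3.14].

## Interface

Orientations are given as a unit quaternion [w, x, y, z].
In Python, from station import ctrl gives the robot as it stands.
- The arm moves only by the tool arm_command, never from a script. Its argument "targets" is one flat list of numbers, 5 for each row, row after row: the closure, from -1 (fully open) to 1 (shut), then the shift along the tool's x, y, z in cm, then the turn about the tool's z in degrees. In form: [claw, x, y, z, spin, claw, x, y, z, spin, ...]. A call has 1 to 8 rows; each row shifts and turns the commanded pose from where the row before left it, along the tool's axes as they then stand; what a row does not reach is not made up. A row lasts 1/12 s, in which the tool goes at most 41.7 mm and 7.16 degrees, less where a joint would pass 70% of its speed; a pose out of reach is approached as far as the arm can. A call with a gripper value outside its range is refused whole. The fingers move at their own pace and stop on an object; the grip force is fixed at half the most. Time passes only in rows, so rows that do not move let the fingers close. It gives the time, the measured TCP pose, the force, the opening and the grip force at its end, in the units of the state.
- ctrl.get_obs(): the state, without advancing time (a new reading comes with each control period).
- ctrl.snapshot(name): name is "scene" or "top" or "wrist"; returns a dict with "pixels" (480x640x3 uint8, blue, green, red), "depth" (480x640 float32, m along the optical axis (not along the pixel's ray), 0 where there is no reading), "mtx" (3x3 intrinsics, pixels), "R" (3x3) and "t" (3): a world point X has camera coordinates R X + t; the wrist camera has in their place "hand_eye" (4x4, takes a point from camera to tool coordinates, whose origin is the TCP and whose axes are the flange's). Camera axes: x right, y down, z forward; pixel columns grow to the right and rows downward; lengths in m; the calibration is good to about 2 mm. A picture is of the moment at which its call begins: read the wrist's pose just before it.
- ctrl.hand_in(): hands the job in; it is judged then, once.
The state is a dict: "t": time; "qpos": joint angles; "qd": joint speeds; "tau": joint torques, N m; "tcp_pos": TCP position; "ee_rot": TCP orientation; "force": force on the tool from outside, world axes, zero at the start; "wrist_torque": the same for the moment, N m; "grip_width": opening from 0.0 (shut) to 1.0 (fully open); "gripper_force": force on a finger pad.
Only numpy, scipy, OpenCV 4.12 (cv2) and the standard library are available. Lean on these libraries where they do the work, as an engineer would, in place of code of your own. Each camera call takes 0.05 s, during which the arm holds its last target. There are 200 camera calls.

## Task

Mount the loose grey pump-driver module on the aluminium rail of the sloping stand, in the free stretch between the two modules already there: hook its fixed lip under the rail's upper (far) edge, then tilt it down until its foot clip snaps under the lower (near) edge and it sits flat on the rail, and let go. Feel your way: lower, pull and press gently (the clip needs only about 5 to 12 N), never force the module against the rail or stand, and leave the glassware and bottles where they are.

Things in the scene. Friction and masses are not known exactly. Their poses are not given: they have to be found in the camera images.
- module_center (a point): Centre of the loose module, half-way up. Plain grey case 66 mm long (x), 36 wide (y), 60 high, on jaws 12 mm high (72 mm in all, 0.13 to 0.25 kg), upright on the bench. x points from the foot-clip end to the hook end; z up through the top with the white dial; the point is 33 mm from the case's end faces. Grip across the width, not below this point (the rail passes under).
- module_hook (a point): Inner corner of the hook slot, mid-width, where hook leg and flat case underside meet: 27.5 mm along module x from the centre, 24 mm below it; axes as the module's. The leg (6 mm thick, full width) goes 12 mm down from here; its toe points 5 mm inwards (-x), leaving a slot 5 mm deep, 7 mm high at its mouth, 5 at the leg. Seated, this corner lies on the rail's far top edge.
- foot_tab (a point): Middle of the top of the flat foot tab that sticks out of the module's foot-clip end, level with the case underside: 34 mm long (x), 30 wide, 6 thick; 50 mm towards -x from the centre and 18 mm below it; axes as the module's. A press down here works the clip with the best leverage.
- clip_tip (a point): Tip of the black spring foot clip under the module's other end: 14 mm towards -x from the centre, 31 mm below it, 24 mm wide; axes as the module's. It catches 2.5 mm under the rail's near edge. Below the tip is a steep lead-in ramp. A fixed heel wall 5 mm thick, 12 mm high stands at the end of the case behind it.
- foot_clip (a joint): Outward slide of the foot clip (along module -x), m: 0 at rest, 0.0055 at most. Spring 1.9 N at rest, 3.3 N at 2.5 mm. As the foot is pressed down it goes out to about 0.0025 and jumps back to about 0 when it snaps under the rail.
- stand: White and dark grey stand, 310 mm wide (y), 120 deep, fixed on the bench; origin under its centre, z up, x from its low near edge to its high far edge. Its panel rises along x at 0.384 rad (22 deg) and carries a 300 mm aluminium T rail along y: flange 44 mm wide, 4 thick, overhanging the 24 mm web by 10 mm on both sides, about 18 mm clear of the panel.
- rail_far_edge (a point): Nominal far (upper) top edge of the rail's flange, mid-length; axes as the stand's. The near top edge is 40.8 mm nearer (-x), 16.5 mm lower. The rail is packed up by hand: its true height is up to 4.5 mm above or below this, unmeasured; find it by touch. If the module is level as on the bench, the slot takes the flange with 1.4 mm to spare in height and the clip clears the rail.
- left_unit: Like module already fixed on the rail towards the stand's +y; origin at bench level, on the stand's y axis (axes as the stand's), below the unit's middle. 36 mm wide, its top stands about as high as the mounted module's. The free stretch, at least 124 mm, is between it and right_unit; anywhere in it will do.
- right_unit: The same, towards the stand's -y.
- module: The loose module as a whole: origin at its lowest level, 36 mm below and 5 mm towards +x from module_center; axes as there.
- beaker_rim (a point): Centre of the rim of an empty glass beaker, 68 mm across and 85 mm high, standing loose on the bench. A bystander.
- reagent_bottle: White plastic reagent bottle, 68 mm across and 150 mm high, origin under its base. A bystander.
- vial0: Small glass sample vial with a cap, 24 mm across and 50 mm high, origin under its base. A bystander.
- vial1: The same: a second vial.
Not all that is in view belongs to the job. What is shaped like the module but brown or red is not meant.

How it is judged:
On the way, in this order (a step that is already met when the one before it is completed fails the run):
1. the lip is hooked under the rail's upper edge, between the two modules, while the module is still tilted up off the rail by at least 0.12 rad (x of module_hook in the frame of rail_far_edge between -0.004 and 0.003 m and z of module_hook in the frame of rail_far_edge between -0.006 and 0.006 m and y of module_center in the frame of left_unit below -0.035 m and y of module_center in the frame of right_unit above 0.035 m and angle between the y axis of module_center and the y axis of stand, either way round below 0.09 rad and angle between module_center's own z axis and vertical below 0.264 rad), for 0.1 s.
2. the module is tilted down flat on the rail and its clip has snapped home (x of module_hook in the frame of rail_far_edge between -0.004 and 0.003 m and z of module_hook in the frame of rail_far_edge between -0.006 and 0.006 m and y of module_center in the frame of left_unit below -0.035 m and y of module_center in the frame of right_unit above 0.035 m and angle between the y axis of module_center and the y axis of stand, either way round below 0.09 rad and angle between module_center's own z axis and vertical between 0.334 and 0.434 rad and value of joint foot_clip below 0.0013 m), for 0.2 s.
At the end, for the whole second after the job is handed in: The module sits on the rail between the two others: its hook corner within 4 mm (uphill 3 mm) across and 6 mm in height of the rail's nominal upper top edge, tilted as the rail within 0.05 rad, in line with it within 0.09 rad, the clip sprung back to under 1.3 mm, at rest (all of step 2 and linear speed of module below 0.01 m/s); the robot touches nothing.
It fails at once if the module is forced against the rail or stand with more than 35 N (contact force between module and stand above 35 N or contact force between module and rail above 35 N).
It fails at once if a bystander is moved by more than 20 mm (distance of any of beaker_rim, reagent_bottle, vial0, vial1 from where it was at the start of the episode above 0.02 m).
It also fails if it takes over 72 s, if anything falls off the work surface, if the arm or the gripper's body presses on something with over 40 N, if the wrist force passes 120 N, or if a joint passes its speed limit or range.

## Working session

There is one attempt and no reset: what is moved stays moved. The work goes in short steps, Python scripts to look and compute and a tool call to move; the robot and the scene stay as the last step left them, time stands still between calls to the robot, and variables do not carry over. Pictures are saved under pics/ and viewed, at most 11 in all, crops included, and the job is handed in when it is done.

Besides the shell and the picture viewer there is one more tool, called after "Request:" as a command line: name --argument value ..., lists and objects as JSON in quotes. arm_command: Moves the arm, as the interface text tells. Its arguments: {"type":"object","properties":{"targets":{"type":"array"}},"required":["targets"]}

```bash
mkdir -p pics; ls
python3 - <<'E'
from station import ctrl
import cv2,pickle
print(ctrl.get_obs(), ctrl.pinch_z)
d={}
for n in("scene","top"):
    s=ctrl.snapshot(n); d[n]=s; cv2.imwrite(f"pics/{n}0.png",s["pixels"]); print(n,s["mtx"],s["R"],s["t"])
pickle.dump(d,open("s0.pkl","wb"))
E
```

```text
pics
{'t': 0.0, 'qpos': array([-1.19578652,  0.57654916,  0.02482171,  1.43789818, -0.01499192,
        1.12898994, -0.05649448]), 'qd': array([ 0.00159779,  0.00071978,  0.00134607, -0.00107875,  0.00025227,
       -0.00046126,  0.00093655]), 'tau': array([ 1.03352424e-03, -7.65740848e+01,  2.25125670e+00, -2.85992056e+01,
        1.54729653e-02,  1.20446333e-02,  4.27021541e-05]), 'tcp_pos': array([0.29884718, 0.60506358, 0.40383391]), 'ee_rot': array([-1.48452932e-04,  2.27367802e-01,  9.73808602e-01, -8.16816241e-04]), 'force': array([ 0.09358172, -0.17572819, -0.29106872]), 'wrist_torque': array([ 0.03211643,  0.03165594, -0.0757746 ]), 'gripper_force': 0.0, 'grip_width': 0.998316008125429} 0.1547
scene [[606.93706728   0.         320.02019358]
 [  0.         606.93706728 247.28937679]
 [  0.           0.           1.        ]] [[-0.70645857  0.70774756 -0.00311014]
 [ 0.58967325  0.58615772 -0.5556119 ]
 [-0.39140994 -0.39435076 -0.83143595]] [ 0.31814226 -0.29681549  1.35193331]
top [[509.88901988   0.         312.98997071]
 [  0.         509.88901988 251.79132652]
 [  0.           0.           1.        ]] [[ 0.01505592 -0.99987642  0.00452358]
 [-0.98662093 -0.01559052 -0.16228393]
 [ 0.1623344  -0.00201973 -0.98673374]] [0.03429454 0.51631732 0.90679911]
```

View pics/scene0.png

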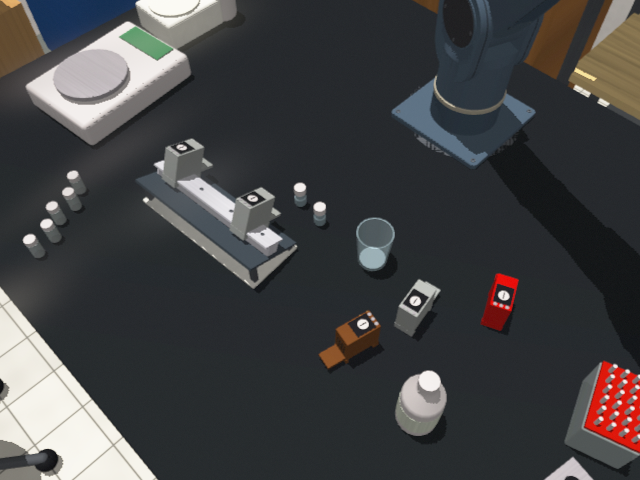

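View pics/top0.png

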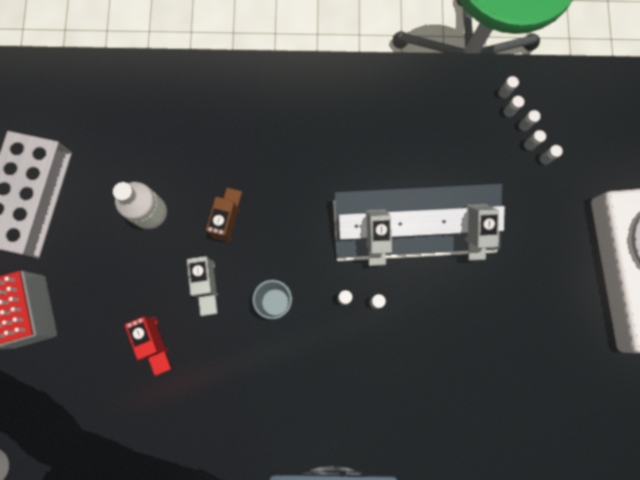

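The scene shows the grey module at about (415,305), with its foot tab pointing toward the robot at (430,290). The stand has its two mounted units at (183,160) and (253,212). In the top view the module's dial is at (199,270), its tab at (207,305), the units at (380,232) and (487,226), the beaker at (272,300) and the vials at (345,297) and (378,301). Next I'll measure with depth from both views.

```bash
cat > h.py <<'E'
import numpy as np,cv2,pickle
def cloud(s):
    v,u=np.mgrid[0:480,0:640]; z=s["depth"]; K=s["mtx"]
    c=np.stack([(u-K[0,2])/K[0,0]*z,(v-K[1,2])/K[1,1]*z,z],-1)
    return (c-s["t"])@s["R"]          # R^T (c-t)
def ray(s,u,v,h):
    d=s["R"].T@np.linalg.solve(s["mtx"],[u,v,1]); o=-s["R"].T@s["t"]
    return o+d*(h-o[2])/d[2]
E
python3 - <<'E'
from h import *
d=pickle.load(open("s0.pkl","rb"))
P={n:cloud(d[n]) for n in d}
pts={"dial":(199,270),"tab":(207,306),"bench":(240,340),"railmid":(430,220),"dialL":(381,230),"dialR":(489,224),"vial0":(345,297),"vial1":(378,301)}
for k,(u,v) in pts.items(): print(k,P["top"][v,u].round(4))
def rect(q):
    r=cv2.minAreaRect((q[:,:2]*1000).astype(np.float32)); return np.round(r[0],1),np.round(r[1],1),round(r[2],1)
c=P["top"][270,199]
for n in P:
    p=P[n].reshape(-1,3); p=p[(d[n]["depth"]>0).ravel()]
    m=p[np.hypot(*(p[:,:2]-c[:2]).T)<.06]
    t=m[m[:,2]>.066]; print(n,"module top",np.median(t[:,2]).round(4),rect(t),len(t))
    t=m[(m[:,2]>.008)&(m[:,2]<.03)&(m[:,0]<c[0]-.03)]; print(" tab",np.median(t[:,2]).round(4), t.mean(0).round(4))
    for k in("dialL","dialR"):
        u,v=pts[k]; e=P["top"][v,u]
        t=p[(np.hypot(*(p[:,:2]-e[:2]).T)<.04)&(abs(p[:,2]-e[2]-.404*(p[:,0]-e[0]))<.004)]; print(k,rect(t),t[:,2].min().round(3),t[:,2].max().round(3),len(t))
    a,b=P["top"][230,381],P["top"][224,489]; mid=(a+b)/2; ax=(a-b)[:2]/np.hypot(*(a-b)[:2]); nx=np.array([ax[1],-ax[0]])
    q=(p[:,:2]-mid[:2]); s=q@nx; y=q@ax
    print("axis yaw(y axis) deg",np.degrees(np.arctan2(-ax[0],ax[1])))
    k=(abs(y)<.03)&(abs(s)<.12)&(p[:,2]>.003)
    for lo in np.arange(-.09,.09,.006):
        j=k&(s>=lo)&(s<lo+.006)
        if j.any(): print(f"{lo+.003:.3f} {p[j,2].min():.4f} {np.median(p[j,2]):.4f} {p[j,2].max():.4f} {j.sum()}",end=" | ")
    print()
    pickle.dump((mid,ax,nx),open("ax.pkl","wb"))
c2=np.vstack([cv2.resize(d["top"]["pixels"][235:325,150:290],(700,450),interpolation=3)]); cv2.imwrite("pics/c1.png",c2)
c2=cv2.resize(d["top"]["pixels"][175:275,320:520],(800,400),interpolation=3); cv2.imwrite("pics/c2.png",c2)
E
```

```text
dial [0.3617 0.0442 0.9784]
tab [0.4136 0.2394 0.0174]
bench [0.3516 0.1775 0.0006]
railmid [ 0.5731 -0.1702  0.071 ]
dialL [ 0.5419 -0.0734  0.1238]
dialR [ 0.5559 -0.2597  0.1218]
vial0 [ 0.4318 -0.0171  0.0521]
vial1 [ 0.4256 -0.0771  0.0509]
scene module top 0.0807 (array([405.4,  85.1]), array([0., 0.]), 0.0) 1
 tab nan [nan nan nan]
dialL (array([538.7, -71.4]), array([59.1, 35.2]), 2.4) 0.107 0.132 210
dialR (array([ 550.7, -256.5]), array([62.7, 35.9]), 3.8) 0.103 0.132 352
axis yaw(y axis) deg 4.278923417570371
-0.075 0.0030 0.0030 0.0030 1 | -0.045 0.0033 0.0033 0.0033 1 | -0.027 0.0168 0.0198 0.0238 20 | -0.021 0.0193 0.0224 0.0250 40 | -0.015 0.0204 0.0249 0.0276 22 | -0.003 0.0551 0.0551 0.0551 1 | 0.003 0.0566 0.0597 0.0630 51 | 0.009 0.0597 0.0624 0.0668 66 | 0.015 0.0616 0.0651 0.0682 60 | 0.021 0.0623 0.0678 0.0719 66 | 0.027 0.0668 0.0697 0.0742 70 | 0.033 0.0682 0.0726 0.0759 60 | 0.039 0.0448 0.0580 0.0775 181 | 0.045 0.0466 0.0505 0.0778 116 | 0.051 0.0472 0.0518 0.0551 73 | 0.057 0.0509 0.0548 0.0588 64 | 0.063 0.0532 0.0563 0.0601 71 | 0.069 0.0035 0.0582 0.0629 104 | 0.075 0.0030 0.0090 0.0653 152 | 0.081 0.0032 0.0351 0.0678 146 | 0.087 0.0031 0.0613 0.0704 182 | 
top module top nan (array([0., 0.]), array([0., 0.]), 0.0) 0
 tab nan [nan nan nan]
dialL (array([536.6, -72.2]), array([61.2, 34.9]), 2.9) 0.106 0.135 736
dialR (array([ 549.7, -257.6]), array([62. , 36.5]), 3.2) 0.106 0.134 749
axis yaw(y axis) deg 4.278923417570371
  return _methods._mean(a, axis=axis, dtype=dtype,
  ret = ret.dtype.type(ret / rcount)
<stdin>:13: RuntimeWarning: Mean of empty slice.
  ret = um.true_divide(
```

View pics/c2.png

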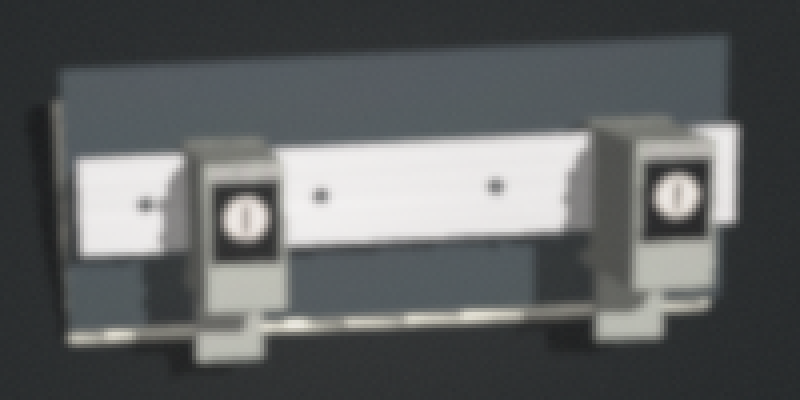

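The crop shows the free stretch of bare rail from about u=285 to u=585, between the left unit at (245,220) and the right unit at (675,200). Next I'll get the module's pose and the rail's edges.

```bash
python3 - <<'E' 2>/dev/null
from h import *
d=pickle.load(open("s0.pkl","rb"))
c=np.array([.45,.243])
for n in d:
    P=cloud(d[n]); p=P[(d[n]["depth"]>0)]
    m=p[np.hypot(*(p[:,:2]-c).T)<.075]
    t=m[(m[:,2]>.066)&(m[:,2]<.08)]; r=cv2.minAreaRect((t[:,:2]*1000).astype(np.float32))
    print(n,"top z",np.median(t[:,2]).round(4),[np.round(x,1) for x in r],len(t), t.mean(0).round(4))
    t=m[(m[:,2]>.010)&(m[:,2]<.022)&(m[:,0]<.43)];r=cv2.minAreaRect((t[:,:2]*1000).astype(np.float32)); print(" tab",np.median(t[:,2]).round(4),t.mean(0).round(4),[np.round(x,1) for x in r])
    # rail: plane fit on white pixels between units, line edge per column
    y=p[:,1]; k=(y<-.11)&(y>-.22)&(p[:,0]>.5)&(p[:,0]<.64)&(p[:,2]>.05)
    col=d[n]["pixels"][d[n]["depth"]>0].max(1); q=p[k&(col>130)]
    A=np.c_[q[:,0],q[:,1],np.ones(len(q))]
    w=np.ones(len(q),bool)
    for _ in range(4):
        co=np.linalg.lstsq(A[w],q[w,2],rcond=None)[0]; res=q[:,2]-A@co; w=abs(res)<.004
    q=q[w]; print(" rail plane",co.round(4),"grad deg",np.degrees(np.arctan(np.hypot(*co[:2]))),"dir yaw",np.degrees(np.arctan2(co[1],co[0])),w.sum())
    for y0 in(-.13,-.15,-.17,-.19,-.21):
        b=q[abs(q[:,1]-y0)<.01]
        if len(b): print("  y",y0,"far",b[np.argsort(b[:,0])[-6:]].mean(0).round(4),"near",b[np.argsort(b[:,0])[:6]].mean(0).round(4))
E
```

```text
scene top z 0.0704 [array([466. , 247.2]), array([68.3, 36.7]), np.float64(8.4)] 764 [0.4676 0.2479 0.0704]
 tab 0.0158 [0.4043 0.2437 0.0155] [array([403.8, 243.1]), array([36.5, 18.6]), np.float64(62.4)]
 rail plane [ 0.3947  0.029  -0.1527] grad deg 21.592915885345175 dir yaw 4.203258900009748 844
  y -0.13 far [ 0.5898 -0.1331  0.0747] near [ 0.5486 -0.1326  0.0596]
  y -0.15 far [ 0.5915 -0.1511  0.075 ] near [ 0.5492 -0.1486  0.0579]
  y -0.17 far [ 0.5925 -0.1718  0.0746] near [ 0.5507 -0.1667  0.0594]
  y -0.19 far [ 0.5944 -0.1907  0.0749] near [ 0.5523 -0.1898  0.0583]
  y -0.21 far [ 0.5958 -0.2123  0.0751] near [ 0.5534 -0.21    0.0585]
top top z 0.073 [array([465.3, 247.5]), array([66.2, 36.9]), np.float64(9.6)] 756 [0.4648 0.2465 0.0729]
 tab 0.0186 [0.4141 0.2393 0.0185] [array([415.7, 239.7]), array([33.2, 30.4]), np.float64(8.3)]
 rail plane [ 0.3864  0.0276 -0.1453] grad deg 21.175274891027595 dir yaw 4.080587701369804 1416
  y -0.13 far [ 0.5877 -0.1297  0.0775] near [ 0.548  -0.1291  0.063 ]
  y -0.15 far [ 0.5901 -0.1538  0.0769] near [ 0.5485 -0.1452  0.062 ]
  y -0.17 far [ 0.5907 -0.1729  0.077 ] near [ 0.5505 -0.1667  0.0631]
  y -0.19 far [ 0.5924 -0.1895  0.0774] near [ 0.5516 -0.1837  0.0634]
  y -0.21 far [ 0.5941 -0.2153  0.0773] near [ 0.5529 -0.2076  0.0635]
```

View pics/c1.png

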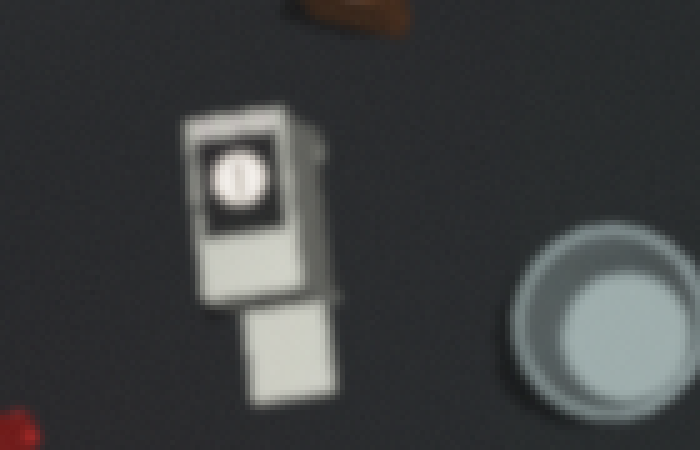

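The module's centre is at about (0.4655, 0.2473) with a yaw of about 9°, and the crop confirms its tab points toward the robot. After correcting height against the module's known 72 mm, the rail's far edge is at about (0.591, -0.165, 0.078) with a yaw of about 4.1°. Now for a helper that turns a target into tool shifts.

```bash
cat > go.py <<'E'
import sys,numpy as np
from scipy.spatial.transform import Rotation as Ro
from station import ctrl
# usage: go.py x y z yaw_of_module_x_deg -> shift in tool axes (cm), rows, spin
x=[float(a) for a in sys.argv[1:]]
o=ctrl.get_obs(); q=o["ee_rot"]; R=Ro.from_quat([q[1],q[2],q[3],q[0]]).as_matrix()
d=R.T@(np.array(x[:3])-o["tcp_pos"])*100
yaw=np.degrees(np.arctan2(-R[1,0],-R[0,0]))   # tool x = -module x
print("t",round(o["t"],2),"tcp",o["tcp_pos"].round(4),"F",o["force"].round(1),"yaw",yaw.round(2),"tilt",np.degrees(np.arccos(-R[2,2])).round(2))
print("shift cm",d.round(2),"rows",np.ceil(np.linalg.norm(d)/4.1),"spin",round(yaw-x[3],1))
E
python3 go.py .4655 .2473 .32 9
```

```text
t 0.1 tcp [0.2989 0.6051 0.4039] F [-0.4 -0.5 -0.5] yaw -26.29 tilt 0.09
shift cm [-30.78 -24.68   8.43] rows 10.0 spin -35.3
```

Request:
arm_command --targets '[-1,-2.8,-2.2,0.7,0,-1,-2.8,-2.2,0.7,0,-1,-2.8,-2.2,0.7,0,-1,-2.8,-2.2,0.7,0,-1,-2.8,-2.2,0.7,0,-1,-2.8,-2.2,0.7,0,-1,-2.8,-2.2,0.7,0,-1,-2.8,-2.2,0.7,0]'

```text
t: 0.77
tcp_pos: [0.4221, 0.3465, 0.3482]
ee_rot: [-0.0, 0.227, 0.974, -0.0]
force: [0.6, 0.1, -0.0]
grip_width: 1.003
gripper_force: 0.0
```

Request:
arm_command --targets '[-1,-2.8,-2.3,0.8,0,-1,-2.8,-2.3,0.8,0,-1,-2.8,-2.4,0.9,0,-1,0,0,0,-7,-1,0,0,0,-7,-1,0,0,0,-7,-1,0,0,0,-7,-1,0,0,0,-7]'

```text
t: 1.43
tcp_pos: [0.4661, 0.2481, 0.3234]
ee_rot: [-0.0, -0.079, 0.997, -0.0]
force: [-0.8, 1.5, -0.6]
grip_width: 0.999
gripper_force: 0.0
```

```bash
python3 go.py .4655 .2473 .22 9
python3 - <<'E'
from station import ctrl
from h import *
from scipy.spatial.transform import Rotation as Ro
o=ctrl.get_obs(); s=ctrl.snapshot("wrist"); cv2.imwrite("pics/w1.png",s["pixels"])
q=o["ee_rot"]; T=np.eye(4); T[:3,:3]=Ro.from_quat([q[1],q[2],q[3],q[0]]).as_matrix(); T[:3,3]=o["tcp_pos"]
W=np.linalg.inv(T@s["hand_eye"]); s["R"],s["t"]=W[:3,:3],W[:3,3]
P=cloud(s); p=P[s["depth"]>0]; m=p[np.hypot(*(p[:,:2]-[.45,.245]).T)<.08]
for lo,hi in((.06,.085),(.01,.025)):
    t=m[(m[:,2]>lo)&(m[:,2]<hi)]
    if len(t)>5: print(len(t),np.median(t[:,2]).round(4),[np.round(x,1) for x in cv2.minAreaRect((t[:,:2]*1000).astype(np.float32))])
E
```

```text
t 1.43 tcp [0.4661 0.2481 0.3234] F [-0.8  1.5 -0.6] yaw 9.05 tilt 0.03
shift cm [ 0.06 -0.06 10.34] rows 3.0 spin 0.0
6438 0.0714 [array([466. , 246.1]), array([66.2, 36.1]), np.float64(9.2)]
2329 0.0172 [array([417.3, 238. ]), array([34.8, 35.5]), np.float64(9.5)]
```

View pics/w1.png

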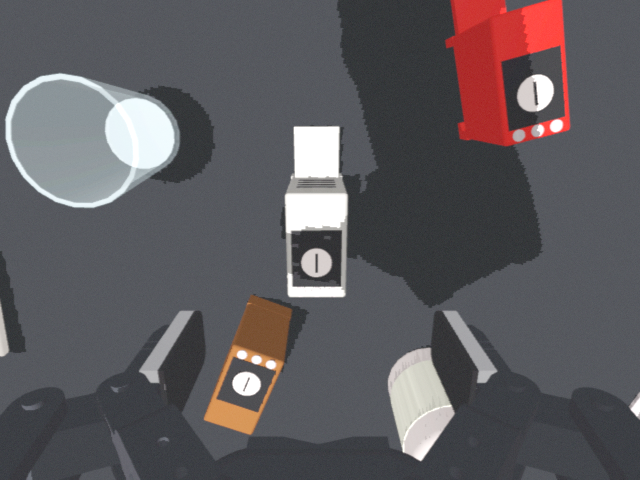

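The wrist view shows the module square between the fingers, its dial at (317,262) and its tab at (317,150). The brown decoy at (250,365) and the bottle at (420,400) are clear of the fingers. I'll descend and grip.

Request:
arm_command --targets '[-1,0,-0.2,3.0,0,-1,0,0,3.0,0,-1,0,0,3.0,0,-1,0,0,2.0,0,-1,0,0,1.3,0,1,0,0,0,0,1,0,0,0,0,1,0,0,0,0]'

```text
t: 2.15
tcp_pos: [0.4667, 0.2464, 0.2014]
ee_rot: [0.0, -0.075, 0.997, 0.0]
force: [0.1, -0.4, 0.3]
grip_width: 0.603
gripper_force: 0.0
```

Request:
arm_command --targets '[1,0,0,0,0,1,0,0,0,0,1,0,0,0,0,1,0,0,0,0,1,0,0,0,0,1,0,0,0,0]'

```text
t: 2.65
tcp_pos: [0.4668, 0.2463, 0.2019]
ee_rot: [0.001, -0.076, 0.997, 0.0]
force: [-1.2, 0.4, 7.2]
grip_width: 0.42
gripper_force: 60.2
```

Request:
arm_command --targets '[1,0,0,-1,0,1,0,0,-3,0,1,0,0,-4,0,1,0,0,-4,0,1,0,0,-3,0,1,0,0,0,0,1,0,0,0,0]'

```text
t: 3.23
tcp_pos: [0.4665, 0.2462, 0.3532]
ee_rot: [0.002, -0.076, 0.997, 0.001]
force: [0.4, -0.0, -2.2]
grip_width: 0.412
gripper_force: 60.6
```

```bash
python3 go.py .571 -.165 .352 4.1
```

```text
t 3.23 tcp [0.4665 0.2462 0.3532] F [ 0.4 -0.  -2.2] yaw 8.7 tilt 0.26
shift cm [ -4.11 -42.23   0.07] rows 11.0 spin 4.6
```

Request:
arm_command --targets '[1,-0.4,-3.0,0,0,1,-0.4,-3.9,0,0,1,-0.4,-3.9,0,0,1,-0.4,-3.9,0,0,1,-0.4,-3.9,0,0,1,-0.4,-3.9,0,0,1,-0.4,-3.9,0,0,1,-0.4,-3.9,0,0]'

```text
t: 3.9
tcp_pos: [0.5435, -0.0503, 0.3495]
ee_rot: [-0.001, -0.076, 0.997, 0.0]
force: [0.9, 0.1, -2.0]
grip_width: 0.415
gripper_force: 60.6
```

Request:
arm_command --targets '[1,-0.4,-3.9,0,0,1,-0.4,-3.9,0,0,1,-0.3,-3.0,0,0,1,0,-1.1,0,0,1,0,0,0,2.3,1,0,0,0,2.3,1,0,0,0,0,1,0,0,0,0]'

```text
t: 4.57
tcp_pos: [0.5725, -0.1639, 0.3497]
ee_rot: [-0.001, -0.037, 0.999, 0.0]
force: [0.8, 0.4, -1.7]
grip_width: 0.414
gripper_force: 60.7
```

```bash
python3 go.py .573 -.165 .29 4.1
python3 - <<'E'
from station import ctrl
from h import *
d={}
o=ctrl.get_obs()
for n in("scene","top","wrist"): d[n]=ctrl.snapshot(n)
pickle.dump((o,d),open("s1.pkl","wb"))
a=cv2.resize(d["scene"]["pixels"][100:300,130:330],(600,600),interpolation=3); cv2.imwrite("pics/s1.png",a)
for n in("scene","top"):
    P=cloud(d[n]); p=P[(d[n]["depth"]>0)]
    m=p[np.hypot(*(p[:,:2]-[.55,-.165]).T)<.09]
    # foot tab top: expected z ~ tcp z-.166-.018
    z0=o["tcp_pos"][2]-.184
    t=m[(abs(m[:,2]-z0)<.006)&(m[:,0]<.545)]
    if len(t)>8:
        co=np.linalg.lstsq(np.c_[t[:,:2]-t[:,:2].mean(0),np.ones(len(t))],t[:,2],rcond=None)[0]
        print(n,"tab",len(t),"z",co[2].round(4),"exp",z0.round(4),"slope",co[:2].round(3),[np.round(x,1) for x in cv2.minAreaRect((t[:,:2]*1000).astype(np.float32))])
E
```

```text
t 4.57 tcp [ 0.5725 -0.1639  0.3497] F [ 0.8  0.4 -1.7] yaw 4.21 tilt 0.12
shift cm [-0.05 -0.12  5.97] rows 2.0 spin 0.1
scene tab 161 z 0.1639 exp 0.1657 slope [ 0.052 -0.023] [array([ 517.9, -156.9]), array([49.5, 23.1]), np.float64(39.2)]
top tab 428 z 0.1667 exp 0.1657 slope [-0.001 -0.014] [array([ 524.3, -164.9]), array([42.1, 34. ]), np.float64(4.3)]
```

View pics/s1.png

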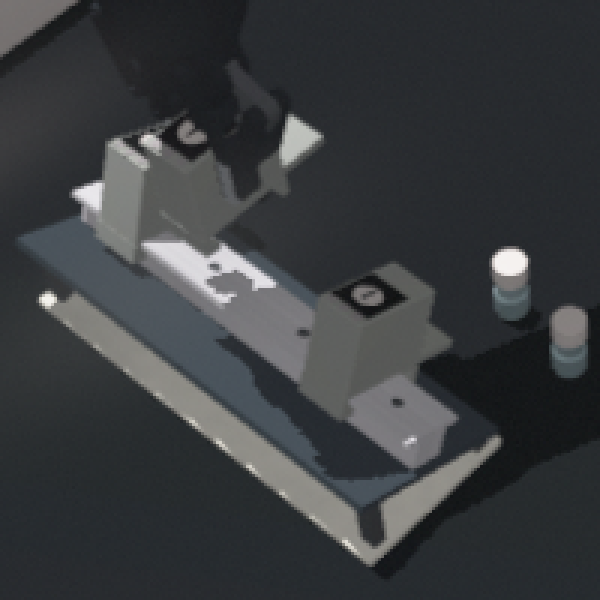

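The view shows the module held level and clear above the rail, between the two units. I'll lower it, with the hook about 10 mm beyond the far edge.

Request:
arm_command --targets '[1,-0.15,-0.1,2,0,1,0,0,2,0,1,0,0,1.5,0,1,0,0,0.8,0,1,0,0,0.2,0,1,0,0,0,0,1,0,0,0,0]'

```text
t: 5.3
tcp_pos: [0.5748, -0.1653, 0.2865]
ee_rot: [0.001, -0.036, 0.999, -0.0]
force: [-0.2, 0.4, -0.8]
grip_width: 0.409
gripper_force: 60.7
```

Request:
arm_command --targets '[1,0,0,0.2,0,1,0,0,0.2,0,1,0,0,0.2,0,1,0,0,0,0]'

```text
t: 5.63
tcp_pos: [0.5743, -0.1652, 0.2796]
ee_rot: [-0.0, -0.036, 0.999, 0.0]
force: [-0.4, 0.3, -1.4]
grip_width: 0.411
gripper_force: 60.7
```

Request:
arm_command --targets '[1,0,0,0.2,0,1,0,0,0.2,0,1,0,0,0.1,0,1,0,0,0,0]'

```text
t: 5.97
tcp_pos: [0.5744, -0.1652, 0.2744]
ee_rot: [-0.0, -0.036, 0.999, 0.0]
force: [0.1, 0.8, -1.8]
grip_width: 0.414
gripper_force: 60.7
```

Request:
arm_command --targets '[1,0,0,0.1,0,1,0,0,0.1,0,1,0,0,0,0]'

```text
t: 6.22
tcp_pos: [0.5744, -0.1652, 0.2725]
ee_rot: [-0.0, -0.036, 0.999, 0.0]
force: [0.1, 0.1, -1.8]
grip_width: 0.415
gripper_force: 60.7
```

Request:
arm_command --targets '[1,0,0,0.1,0,1,0,0,0,0,1,0,0,0,0]'

```text
t: 6.47
tcp_pos: [0.5744, -0.1653, 0.2717]
ee_rot: [-0.0, -0.036, 0.999, 0.0]
force: [0.2, 0.5, -1.6]
grip_width: 0.411
gripper_force: 60.7
```

Request:
arm_command --targets '[1,0,0,0.1,0,1,0,0,0,0,1,0,0,0,0]'

```text
t: 6.72
tcp_pos: [0.5744, -0.1652, 0.2707]
ee_rot: [0.0, -0.036, 0.999, -0.0]
force: [0.8, 0.4, -1.8]
grip_width: 0.414
gripper_force: 60.7
```

Request:
arm_command --targets '[1,0,0,0.1,0,1,0,0,0,0,1,0,0,0,0]'

```text
t: 6.97
tcp_pos: [0.5744, -0.1653, 0.2696]
ee_rot: [-0.0, -0.036, 0.999, 0.0]
force: [-0.2, 1.4, -2.3]
grip_width: 0.414
gripper_force: 60.7
```

Request:
arm_command --targets '[1,0,0,0.05,0,1,0,0,0,0,1,0,0,0,0]'

```text
t: 7.22
tcp_pos: [0.5744, -0.1652, 0.2692]
ee_rot: [-0.0, -0.036, 0.999, -0.0]
force: [0.4, 0.2, -2.2]
grip_width: 0.416
gripper_force: 60.7
```

Request:
arm_command --targets '[1,0,0,0.05,0,1,0,0,0,0,1,0,0,0,0]'

```text
t: 7.47
tcp_pos: [0.5744, -0.1652, 0.2687]
ee_rot: [-0.0, -0.036, 0.999, -0.0]
force: [0.3, -0.9, -1.8]
grip_width: 0.413
gripper_force: 60.7
```

Request:
arm_command --targets '[1,0,0,0.05,0,1,0,0,0,0,1,0,0,0,0]'

```text
t: 7.72
tcp_pos: [0.5744, -0.1653, 0.2682]
ee_rot: [-0.0, -0.036, 0.999, 0.0]
force: [-0.1, -0.5, -2.1]
grip_width: 0.414
gripper_force: 60.7
```

Request:
arm_command --targets '[1,0,0,0.05,0,1,0,0,0,0,1,0,0,0,0]'

```text
t: 7.97
tcp_pos: [0.5744, -0.1652, 0.2678]
ee_rot: [0.0, -0.036, 0.999, -0.0]
force: [-1.6, 0.4, -0.9]
grip_width: 0.415
gripper_force: 60.8
```

Request:
arm_command --targets '[1,0,0,0.05,0,1,0,0,0,0,1,0,0,0,0]'

```text
t: 8.22
tcp_pos: [0.5744, -0.1652, 0.2676]
ee_rot: [0.0, -0.036, 0.999, -0.0]
force: [-1.6, 0.1, 5.0]
grip_width: 0.417
gripper_force: 61.5
```

Request:
arm_command --targets '[1,0,0,0.05,0,1,0,0,0,0,1,0,0,0,0]'

```text
t: 8.47
tcp_pos: [0.5744, -0.1653, 0.2675]
ee_rot: [0.0, -0.036, 0.999, -0.0]
force: [-3.8, 1.1, 9.5]
grip_width: 0.413
gripper_force: 62.2
```

Contact came at TCP z≈0.2678, which matches the measured rail height. I'll back off 1.8 mm in command and pull the hook in.

Request:
arm_command --targets '[1,0,0,-0.18,0,1,0,0,0,0,1,0.15,0,0,0,1,0.15,0,0,0,1,0.1,0,0,0,1,0,0,0,0,1,0,0,0,0]'

```text
t: 9.05
tcp_pos: [0.5704, -0.1656, 0.2684]
ee_rot: [-0.0, -0.036, 0.999, 0.0]
force: [-0.2, 0.5, -2.2]
grip_width: 0.414
gripper_force: 60.8
```

Request:
arm_command --targets '[1,0.1,0,0,0,1,0,0,0,0,1,0,0,0,0]'

```text
t: 9.3
tcp_pos: [0.5694, -0.1656, 0.2685]
ee_rot: [-0.0, -0.036, 0.999, -0.0]
force: [-0.1, 0.2, -2.3]
grip_width: 0.414
gripper_force: 60.8
```

Request:
arm_command --targets '[1,0.1,0,0,0,1,0,0,0,0,1,0,0,0,0]'

```text
t: 9.55
tcp_pos: [0.5684, -0.1657, 0.2685]
ee_rot: [-0.0, -0.036, 0.999, -0.0]
force: [0.1, -0.0, -2.9]
grip_width: 0.412
gripper_force: 60.8
```

Request:
arm_command --targets '[1,0.1,0,0,0,1,0,0,0,0,1,0,0,0,0]'

```text
t: 9.8
tcp_pos: [0.5674, -0.1657, 0.2685]
ee_rot: [-0.0, -0.036, 0.999, -0.0]
force: [0.1, -0.3, -2.3]
grip_width: 0.416
gripper_force: 60.8
```

Request:
arm_command --targets '[1,0.05,0,0,0,1,0,0,0,0,1,0,0,0,0]'

```text
t: 10.05
tcp_pos: [0.5669, -0.1658, 0.2685]
ee_rot: [-0.0, -0.036, 0.999, 0.0]
force: [0.5, 0.6, -1.2]
grip_width: 0.416
gripper_force: 60.8
```

Request:
arm_command --targets '[1,0.05,0,0,0,1,0,0,0,0,1,0,0,0,0]'

```text
t: 10.3
tcp_pos: [0.5664, -0.1658, 0.2685]
ee_rot: [-0.0, -0.036, 0.999, -0.0]
force: [0.1, -1.0, -2.3]
grip_width: 0.417
gripper_force: 60.8
```

Request:
arm_command --targets '[1,0.05,0,0,0,1,0,0,0,0,1,0,0,0,0]'

```text
t: 10.55
tcp_pos: [0.566, -0.1658, 0.2685]
ee_rot: [0.0, -0.036, 0.999, -0.0]
force: [1.0, 0.1, -2.3]
grip_width: 0.411
gripper_force: 60.8
```

Request:
arm_command --targets '[1,0.05,0,0,0,1,0,0,0,0,1,0,0,0,0]'

```text
t: 10.8
tcp_pos: [0.5658, -0.1658, 0.2686]
ee_rot: [0.0, -0.036, 0.999, -0.0]
force: [2.7, -0.2, -3.0]
grip_width: 0.418
gripper_force: 60.6
```

Request:
arm_command --targets '[1,0.05,0,0,0,1,0,0,0,0,1,0,0,0,0]'

```text
t: 11.05
tcp_pos: [0.5655, -0.1658, 0.2686]
ee_rot: [0.001, -0.036, 0.999, -0.0]
force: [5.8, -0.2, -6.3]
grip_width: 0.411
gripper_force: 60.4
```

Request:
arm_command --targets '[1,0.05,0,0,0,1,0,0,0,0,1,0,0,0,0]'

```text
t: 11.3
tcp_pos: [0.5653, -0.1658, 0.2686]
ee_rot: [0.001, -0.036, 0.999, -0.0]
force: [6.2, 0.0, -6.6]
grip_width: 0.414
gripper_force: 60.4
```

Request:
arm_command --targets '[1,0.05,0,0,0,1,0,0,0,0,1,0,0,0,0]'

```text
t: 11.55
tcp_pos: [0.5651, -0.1658, 0.2687]
ee_rot: [0.002, -0.036, 0.999, -0.0]
force: [7.9, 0.8, -7.7]
grip_width: 0.417
gripper_force: 60.5
```

The hook is engaged: the leg touched at x≈0.566 and there is a downward catch. I'll relax the pull and then release so the module tips onto its clip.

Request:
arm_command --targets '[1,-0.15,0,0.05,0,1,0,0,0,0,1,0,0,0,0,1,0,0,0,0]'

```text
t: 11.88
tcp_pos: [0.5657, -0.1659, 0.2682]
ee_rot: [0.0, -0.036, 0.999, -0.0]
force: [4.5, 0.3, -2.5]
grip_width: 0.414
gripper_force: 61.0
```

Request:
arm_command --targets '[1,-0.05,0,0.03,0,1,0,0,0,0,-0.15,0,0,0,0,-0.15,0,0,0,0,-0.15,0,0,0,0,-0.15,0,0,0,0,-0.15,0,0,0,0,-0.15,0,0,0,0]'

```text
t: 12.55
tcp_pos: [0.5658, -0.1659, 0.2677]
ee_rot: [-0.0, -0.036, 0.999, -0.0]
force: [0.3, -0.0, -0.7]
grip_width: 0.576
gripper_force: 0.0
```

Run:
```python
from station import ctrl
from h import *
o=ctrl.get_obs(); print(o["t"],o["grip_width"],o["force"].round(1))
d={n:ctrl.snapshot(n) for n in("scene","top")}
pickle.dump((o,d),open("s2.pkl","wb"))
a=cv2.resize(d["scene"]["pixels"][120:270,130:330],(800,600),interpolation=3); cv2.imwrite("pics/s2.png",a)
for n in d:
    P=cloud(d[n]); p=P[(d[n]["depth"]>0)]
    u=(p[:,:2]-[.591,-.165])@np.array([[.9974,-.0715],[.0715,.9974]]) # x along stand, y
    for y0 in(-.0,):
        k=(abs(u[:,1]-y0)<.013)&(u[:,0]>-.13)&(u[:,0]<-.05)&(p[:,2]>.02); t=p[k]; ux=u[k,0]
        for lo in np.arange(-.12,-.05,.006):
            j=(ux>=lo)&(ux<lo+.006)
            if j.any(): print(f"{lo+.003:.3f}:{np.median(t[j,2]):.4f}",end=" ")
    print(n)
```

```text
12.55 0.5764410964861502 [ 0.3 -0.  -0.7]
-0.093:0.0676 -0.087:0.0676 -0.081:0.0684 -0.075:0.0696 -0.069:0.0223 -0.063:0.0225 -0.057:0.0244 -0.051:0.0581 scene
-0.117:0.6284 -0.111:0.6228 -0.105:0.6158 -0.099:0.6092 -0.093:0.5974 -0.087:0.5850 -0.081:0.5788 -0.075:0.5752 -0.069:0.2949 -0.063:0.3095 -0.057:0.1340 -0.051:0.5511 top
```

View pics/s2.png

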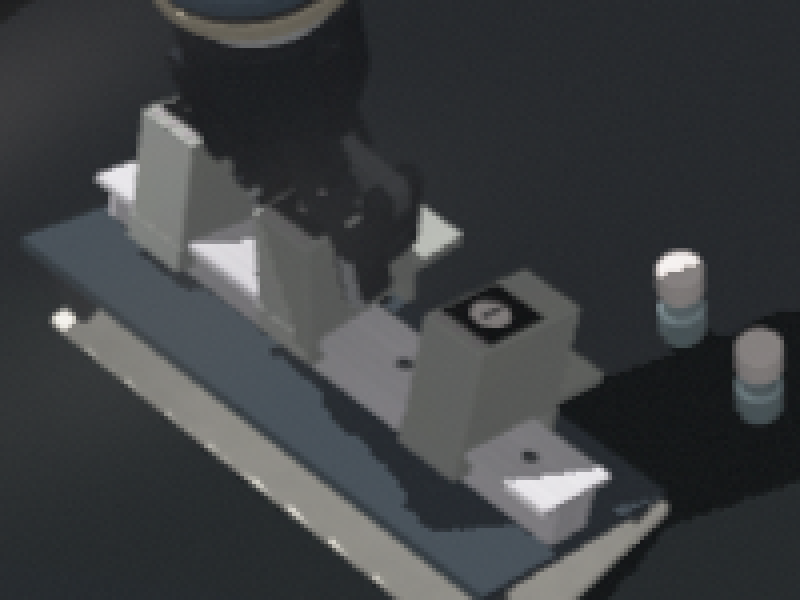

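The module hangs by its hook, tilted about 0.17 rad, between the units, with its tab at about (440,235) in the crop. The fingers are clear. I'll retreat upward, close the fingers and go over the outer end of the tab.

Request:
arm_command --targets '[-0.3,0,0,0,0,-0.3,0,0,-0.5,0,-0.3,0,0,-1.5,0,-0.3,0,0,-2.5,0,-0.3,0,0,-2.5,0,1,2.2,0,0,0,1,2.2,0,0,0,1,2.3,0,0,0]'

```text
t: 13.32
tcp_pos: [0.4985, -0.1706, 0.3385]
ee_rot: [0.001, -0.036, 0.999, -0.0]
force: [1.1, -0.1, -0.7]
grip_width: 0.229
gripper_force: 0.0
```

Request:
arm_command --targets '[1,0,0,0,0,1,0,0,0,0,1,0,0,0,0,1,0,0,0,0,1,0,0,0,0,1,0,0,0,0]'

```text
t: 13.82
tcp_pos: [0.4997, -0.1705, 0.3375]
ee_rot: [0.0, -0.036, 0.999, 0.0]
force: [0.2, 0.1, -0.4]
grip_width: 0.003
gripper_force: 0.0
```

```bash
python3 go.py .499 -.171 .255 4.1
python3 - <<'E'
from station import ctrl
from h import *
from scipy.spatial.transform import Rotation as Ro
o=ctrl.get_obs(); d={n:ctrl.snapshot(n) for n in("scene","top","wrist")}; s=d["wrist"]
q=o["ee_rot"]; T=np.eye(4); T[:3,:3]=Ro.from_quat([q[1],q[2],q[3],q[0]]).as_matrix(); T[:3,3]=o["tcp_pos"]
W=np.linalg.inv(T@s["hand_eye"]); s["R"],s["t"]=W[:3,:3],W[:3,3]
cv2.imwrite("pics/w3.png",s["pixels"])
for n in d:
    p=cloud(d[n])[d[n]["depth"]>0]; ax=np.array([.9974,.0732]); r=p[:,:2]-[.5658,-.1659]
    ux=r@ax-.0252; uy=r@np.array([-.0732,.9974])
    k=(abs(uy)<.012)&(ux>-.12)&(ux<.01)&(p[:,2]>.03)&(p[:,2]<.16); print(n,end=" ")
    for lo in np.arange(-.12,.01,.006):
        j=k&(ux>=lo)&(ux<lo+.006)
        if j.sum()>2: print(f"{lo+.003:.3f}:{np.median(p[j,2]):.4f}",end=" ")
    print()
E
```

```text
t 13.82 tcp [ 0.4997 -0.1705  0.3375] F [ 0.2  0.1 -0.4] yaw 4.14 tilt 0.01
shift cm [ 0.07 -0.05  8.25] rows 3.0 spin 0.0
scene -0.093:0.0675 -0.087:0.0681 -0.081:0.0690 -0.075:0.0696 -0.069:0.1260 -0.063:0.1273 -0.057:0.1277 -0.051:0.1289 -0.045:0.1308 -0.039:0.1317 -0.033:0.1338 -0.027:0.1350 -0.021:0.1352 -0.015:0.1360 -0.009:0.1368 -0.003:0.1243 0.003:0.0903 0.009:0.0697 
top -0.093:0.0698 -0.087:0.0706 -0.081:0.0721 -0.057:0.1304 -0.051:0.1324 -0.045:0.1340 -0.039:0.1348 -0.033:0.1361 -0.027:0.1372 -0.021:0.1381 -0.015:0.1387 -0.009:0.1394 -0.003:0.1380 
wrist -0.093:0.0683 -0.087:0.0693 -0.081:0.0704 -0.075:0.0713 -0.069:0.0724 -0.063:0.0742 -0.057:0.0747 -0.027:0.1372 -0.021:0.1370 -0.015:0.1370 -0.009:0.1380 -0.003:0.1380
```

View pics/w3.png

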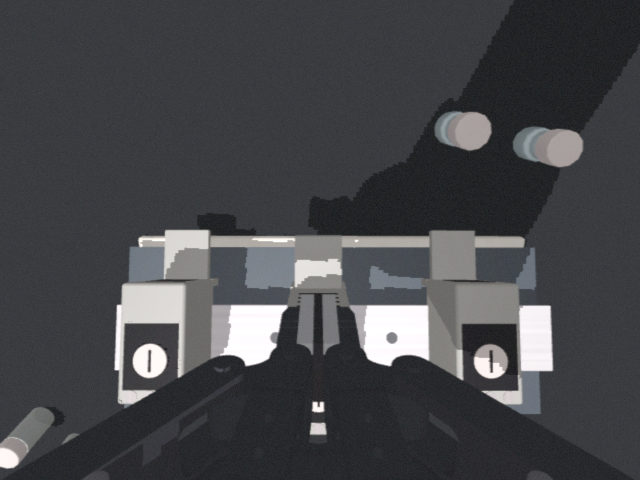

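The wrist view shows the fingertips over the outer tab at about (318,255), centred on it, with both neighbours clear. I'll descend and press gently.

Request:
arm_command --targets '[1,0.07,0,3,0,1,0,0,3,0,1,0,0,2,0,1,0,0,0.5,0,1,0,0,0.3,0,1,0,0,0,0,1,0,0,0,0]'

```text
t: 14.55
tcp_pos: [0.4989, -0.1709, 0.2507]
ee_rot: [0.001, -0.036, 0.999, -0.0]
force: [0.8, -0.0, 0.7]
grip_width: 0.0
gripper_force: 0.0
```

Request:
arm_command --targets '[1,0,0,0.15,0,1,0,0,0.15,0,1,0,0,0,0]'

```text
t: 14.8
tcp_pos: [0.4985, -0.1707, 0.2471]
ee_rot: [0.0, -0.036, 0.999, -0.0]
force: [-0.5, 0.3, 0.7]
grip_width: 0.004
gripper_force: 0.0
```

Request:
arm_command --targets '[1,0,0,0.15,0,1,0,0,0,0,1,0,0,0,0]'

```text
t: 15.05
tcp_pos: [0.4984, -0.1707, 0.2452]
ee_rot: [-0.0, -0.036, 0.999, 0.0]
force: [0.2, -0.5, -0.3]
grip_width: -0.002
gripper_force: 0.0
```

Request:
arm_command --targets '[1,0,0,0.1,0,1,0,0,0.1,0,1,0,0,0,0,1,0,0,0,0]'

```text
t: 15.38
tcp_pos: [0.4985, -0.1707, 0.2431]
ee_rot: [-0.0, -0.036, 0.999, 0.0]
force: [1.2, 0.1, 0.8]
grip_width: 0.001
gripper_force: 0.1
```

Request:
arm_command --targets '[1,0,0,0.1,0,1,0,0,0.1,0,1,0,0,0,0,1,0,0,0,0]'

```text
t: 15.72
tcp_pos: [0.4984, -0.1707, 0.2411]
ee_rot: [-0.0, -0.036, 0.999, 0.0]
force: [0.1, 0.2, 0.4]
grip_width: 0.003
gripper_force: 0.1
```

Request:
arm_command --targets '[1,0,0,0.1,0,1,0,0,0.1,0,1,0,0,0,0,1,0,0,0,0]'

```text
t: 16.05
tcp_pos: [0.4984, -0.1707, 0.2391]
ee_rot: [-0.0, -0.036, 0.999, 0.0]
force: [0.7, -0.1, 0.4]
grip_width: 0.0
gripper_force: 0.1
```

Request:
arm_command --targets '[1,0,0,0.1,0,1,0,0,0.1,0,1,0,0,0,0,1,0,0,0,0]'

```text
t: 16.38
tcp_pos: [0.4983, -0.1707, 0.2371]
ee_rot: [-0.0, -0.036, 0.999, 0.0]
force: [-0.3, -0.0, -0.2]
grip_width: 0.0
gripper_force: 0.0
```

Request:
arm_command --targets '[1,0,0,0.1,0,1,0,0,0.1,0,1,0,0,0,0,1,0,0,0,0]'

```text
t: 16.72
tcp_pos: [0.4984, -0.1707, 0.2351]
ee_rot: [-0.0, -0.036, 0.999, 0.0]
force: [-0.1, -0.4, -0.1]
grip_width: 0.003
gripper_force: 0.0
```

Request:
arm_command --targets '[1,0,0,0.1,0,1,0,0,0,0,1,0,0,0,0]'

```text
t: 16.97
tcp_pos: [0.4984, -0.1707, 0.2341]
ee_rot: [-0.0, -0.036, 0.999, 0.0]
force: [-0.7, -0.5, -0.4]
grip_width: 0.002
gripper_force: 0.0
```

Run:
```python
from station import ctrl
from h import *
s=ctrl.snapshot("scene"); cv2.imwrite("pics/s4.png",cv2.resize(s["pixels"][120:270,160:360],(800,600),interpolation=3))
```

```text
(no output)
```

View pics/s4.png

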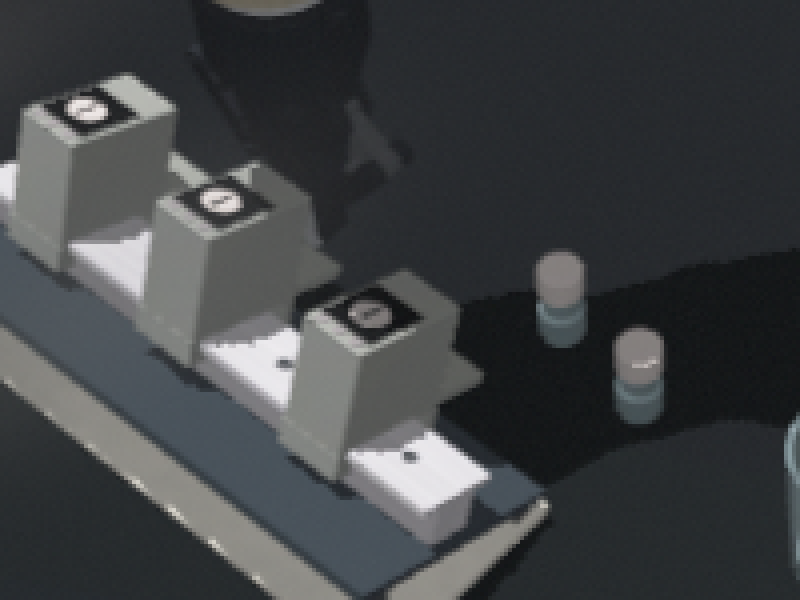

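The view shows the module between its neighbours, with the fingers at its foot end; the tab tip at (325,265) is hidden behind the case. I'll check the tilt from the case top and the visible tab.

Run:
```python
from station import ctrl
from h import *
from scipy.spatial.transform import Rotation as Ro
o=ctrl.get_obs(); d={n:ctrl.snapshot(n) for n in("scene","top","wrist")}; s=d["wrist"]
q=o["ee_rot"]; T=np.eye(4); T[:3,:3]=Ro.from_quat([q[1],q[2],q[3],q[0]]).as_matrix(); T[:3,3]=o["tcp_pos"]
W=np.linalg.inv(T@s["hand_eye"]); s["R"],s["t"]=W[:3,:3],W[:3,3]
cv2.imwrite("pics/w5.png",s["pixels"])
for n in d:
    p=cloud(d[n])[d[n]["depth"]>0]; ax=np.array([.9974,.0732]); r=p[:,:2]-[.5658,-.1659]
    ux=r@ax-.0252; uy=r@np.array([-.0732,.9974])
    k=(abs(uy)<.017)&(ux>-.12)&(ux<.01)&(p[:,2]>.03)&(p[:,2]<.16); print(n,end=" ")
    for lo in np.arange(-.12,.01,.006):
        j=k&(ux>=lo)&(ux<lo+.006)
        if j.sum()>2: print(f"{lo+.003:.3f}:{np.median(p[j,2]):.4f}",end=" ")
    print()
```

```text
scene -0.105:0.1203 -0.099:0.1110 -0.093:0.0818 -0.087:0.0763 -0.081:0.1111 -0.075:0.1311 -0.069:0.1116 -0.063:0.1146 -0.057:0.1175 -0.051:0.1201 -0.045:0.1230 -0.039:0.1254 -0.033:0.1278 -0.027:0.1301 -0.021:0.1321 -0.015:0.1268 -0.009:0.1118 -0.003:0.0974 0.003:0.0812 0.009:0.0697 
top -0.105:0.0801 -0.099:0.0823 -0.063:0.0589 -0.057:0.1198 -0.051:0.1237 -0.045:0.1262 -0.039:0.1296 -0.033:0.1314 -0.027:0.1328 -0.021:0.1354 -0.015:0.1290 -0.009:0.1151 -0.003:0.0997 0.003:0.0855 0.009:0.0740 
wrist -0.111:0.1395 -0.105:0.1127 -0.099:0.0895 -0.093:0.1064 -0.087:0.1075 -0.081:0.1077 -0.075:0.1040 -0.069:0.0876
```

View pics/w5.png

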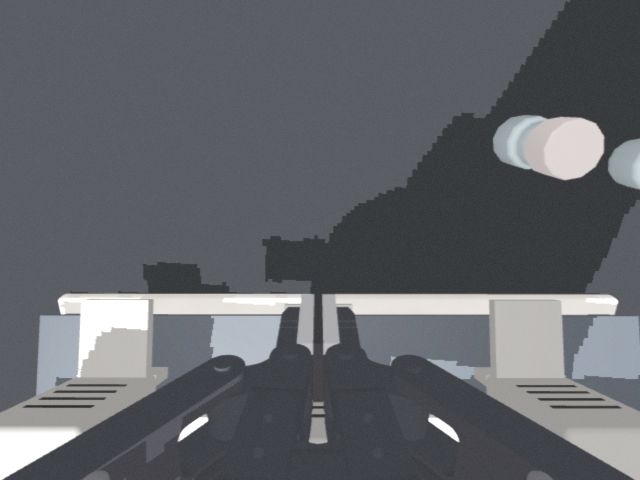

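Run:
```python
from station import ctrl
from h import *
d={n:ctrl.snapshot(n) for n in("scene","top")}
ax=np.array([.9974,.0732]); ay=np.array([-.0732,.9974])
for n in d:
    p=cloud(d[n])[d[n]["depth"]>0]; r=p[:,:2]-[.591,-.1641]; ux=r@ax; uy=r@ay
    for nm,y0 in(("L",.0945),("mod",0),("R",-.0915)):
        k=(abs(uy-y0)<.014)&(ux>-.058)&(ux<-.024)&(p[:,2]>.1)&(p[:,2]<.145)
        x,z=ux[k],p[k,2]
        for _ in range(3):
            c=np.polyfit(x,z,1); w=abs(z-np.polyval(c,x))<.004; x,z=x[w],z[w]
        print(n,nm,"tilt",np.arctan(c[0]).round(3),"z@-40",np.polyval(c,-.04).round(4),len(x))
```

```text
scene L tilt 0.384 z@-40 0.121 190
scene mod tilt 0.391 z@-40 0.1253 174
scene R tilt 0.379 z@-40 0.1212 160
top L tilt 0.372 z@-40 0.1241 333
top mod tilt 0.372 z@-40 0.1283 171Traceback (most recent call last):
  File "<stdin>", line 11, in <module>
    raise TypeError("expected non-empty vector for x")
TypeError: expected non-empty vector for x
```

The module already lies flat, with its tilt at about 0.38 rad like its neighbours, and no force is holding it. One gentle confirming press on the tab.

Request:
arm_command --targets '[1,0,0,0.1,0,1,0,0,0.1,0,1,0,0,0.1,0,1,0,0,0.1,0,1,0,0,0,0,1,0,0,0,0]'

```text
t: 17.77
tcp_pos: [0.4984, -0.1707, 0.2301]
ee_rot: [-0.0, -0.036, 0.999, 0.0]
force: [0.1, 0.4, -0.8]
grip_width: 0.003
gripper_force: 0.0
```

Request:
arm_command --targets '[1,0,0,0.1,0,1,0,0,0,0,1,0,0,0,0]'

```text
t: 18.02
tcp_pos: [0.4984, -0.1707, 0.2292]
ee_rot: [-0.0, -0.036, 0.999, 0.0]
force: [-0.1, -0.3, 0.3]
grip_width: 0.003
gripper_force: 0.0
```

Request:
arm_command --targets '[1,0,0,0.1,0,1,0,0,0,0,1,0,0,0,0]'

```text
t: 18.27
tcp_pos: [0.4984, -0.1707, 0.2282]
ee_rot: [-0.0, -0.036, 0.999, 0.0]
force: [0.5, -0.2, -0.4]
grip_width: 0.006
gripper_force: 0.0
```

Request:
arm_command --targets '[1,0,0,0.05,0,1,0,0,0,0,1,0,0,0,0]'

```text
t: 18.52
tcp_pos: [0.4984, -0.1707, 0.2277]
ee_rot: [-0.0, -0.036, 0.999, -0.0]
force: [-0.2, 0.5, -0.3]
grip_width: -0.0
gripper_force: 0.0
```

Request:
arm_command --targets '[1,0,0,0.1,0,1,0,0,0,0,1,0,0,0,0]'

```text
t: 18.77
tcp_pos: [0.4984, -0.1707, 0.2266]
ee_rot: [-0.0, -0.036, 0.999, 0.0]
force: [-0.8, 0.1, 0.6]
grip_width: 0.001
gripper_force: 0.0
```

Request:
arm_command --targets '[1,0,0,0.1,0,1,0,0,0,0,1,0,0,0,0]'

```text
t: 19.02
tcp_pos: [0.4984, -0.1707, 0.2256]
ee_rot: [-0.0, -0.036, 0.999, -0.0]
force: [-0.4, -0.4, -0.1]
grip_width: 0.001
gripper_force: 0.0
```

Request:
arm_command --targets '[1,0,0,0.06,0,1,0,0,0,0,1,0,0,0,0]'

```text
t: 19.27
tcp_pos: [0.4984, -0.1707, 0.2251]
ee_rot: [-0.0, -0.036, 0.999, 0.0]
force: [-0.3, 0.4, -0.1]
grip_width: -0.002
gripper_force: 0.0
```

Request:
arm_command --targets '[1,0,0,0.06,0,1,0,0,0,0,1,0,0,0,0]'

```text
t: 19.52
tcp_pos: [0.4984, -0.1707, 0.2245]
ee_rot: [-0.0, -0.036, 0.999, 0.0]
force: [0.6, -0.2, -0.1]
grip_width: 0.003
gripper_force: 0.0
```

Request:
arm_command --targets '[1,0,0,0.06,0,1,0,0,0,0,1,0,0,0,0]'

```text
t: 19.77
tcp_pos: [0.4984, -0.1707, 0.2239]
ee_rot: [-0.0, -0.036, 0.999, -0.0]
force: [-0.5, -0.1, -0.3]
grip_width: 0.002
gripper_force: 0.0
```

Request:
arm_command --targets '[1,0,0,0.06,0,1,0,0,0,0,1,0,0,0,0]'

```text
t: 20.02
tcp_pos: [0.4984, -0.1708, 0.2233]
ee_rot: [-0.0, -0.036, 0.999, -0.0]
force: [-0.8, 0.1, 0.7]
grip_width: -0.002
gripper_force: 0.2
```

Request:
arm_command --targets '[1,0,0,0.06,0,1,0,0,0,0,1,0,0,0,0]'

```text
t: 20.27
tcp_pos: [0.4981, -0.1708, 0.2227]
ee_rot: [-0.0, -0.036, 0.999, -0.0]
force: [-2.4, -1.3, 3.0]
grip_width: 0.001
gripper_force: 0.1
```

Request:
arm_command --targets '[1,0,0,0.06,0,1,0,0,0,0,1,0,0,0,0]'

```text
t: 20.52
tcp_pos: [0.4978, -0.1709, 0.2221]
ee_rot: [-0.001, -0.036, 0.999, -0.0]
force: [-5.6, -0.9, 6.8]
grip_width: 0.004
gripper_force: 0.0
```

Request:
arm_command --targets '[1,0,0,0.06,0,1,0,0,0,0,1,0,0,0,0]'

```text
t: 20.77
tcp_pos: [0.4977, -0.171, 0.2218]
ee_rot: [-0.001, -0.036, 0.999, -0.0]
force: [-5.7, -0.1, 10.8]
grip_width: 0.003
gripper_force: 0.0
```

It is rigidly seated at 11 N. I'll retreat and check.

Request:
arm_command --targets '[1,0,0,-0.3,0,1,0.5,0,-0.4,0,1,1,0,-1,0,1,1,0,-3,0,1,0,0,-4,0,1,0,0,-4,0,1,0,0,0,0,1,0,0,0,0]'

```text
t: 21.43
tcp_pos: [0.4739, -0.1726, 0.351]
ee_rot: [0.003, -0.036, 0.999, -0.001]
force: [0.1, -0.4, -0.4]
grip_width: -0.001
gripper_force: 0.0
```

Run:
```python
from station import ctrl
from h import *
o=ctrl.get_obs(); print(o["t"],o["tcp_pos"].round(3),o["force"].round(1))
d={n:ctrl.snapshot(n) for n in("scene","top")}
cv2.imwrite("pics/s6.png",cv2.resize(d["scene"]["pixels"][120:270,130:330],(800,600),interpolation=3))
ax=np.array([.9974,.0732]); ay=np.array([-.0732,.9974])
for n in d:
    p=cloud(d[n])[d[n]["depth"]>0]; r=p[:,:2]-[.591,-.1641]; ux=r@ax; uy=r@ay
    for nm,y0 in(("L",.0945),("mod",0),("R",-.0915)):
        k=(abs(uy-y0)<.014)&(ux>-.058)&(ux<-.024)&(p[:,2]>.1)&(p[:,2]<.145)
        x,z=ux[k],p[k,2]
        if len(x)<9: continue
        for _ in range(3):
            c=np.polyfit(x,z,1); w=abs(z-np.polyval(c,x))<.004; x,z=x[w],z[w]
        j=(abs(uy-y0)<.025)&(ux>-.11)&(ux<-.01)&(abs(p[:,2]-.1253+.4*-(ux+.04))<.006)
        q=cv2.minAreaRect(np.c_[ux[j],uy[j]].astype(np.float32)*1000)
        print(n,nm,"tilt",np.arctan(c[0]).round(3),"z@-40",np.polyval(c,-.04).round(4),len(x),[np.round(v,1) for v in q])
```

```text
21.4333 [ 0.474 -0.173  0.351] [ 0.1 -0.4 -0.4]
scene L tilt 0.392 z@-40 0.1212 192 [array([-45.9,  95.6]), array([62.1, 37.3]), np.float64(0.7)]
scene mod tilt 0.382 z@-40 0.1255 181 [array([-46.8,   1.1]), array([64. , 40.2]), np.float64(1.5)]
scene R tilt 0.371 z@-40 0.1214 156 [array([-46.9, -89.5]), array([61.3, 37.4]), np.float64(0.9)]
top L tilt 0.373 z@-40 0.1239 330 [array([-47.5,  95.5]), array([35.1, 61.9]), np.float64(89.0)]
top mod tilt 0.378 z@-40 0.1282 337 [array([-47.1,   1.5]), array([35.9, 63.2]), np.float64(89.6)]
```

View pics/s6.png

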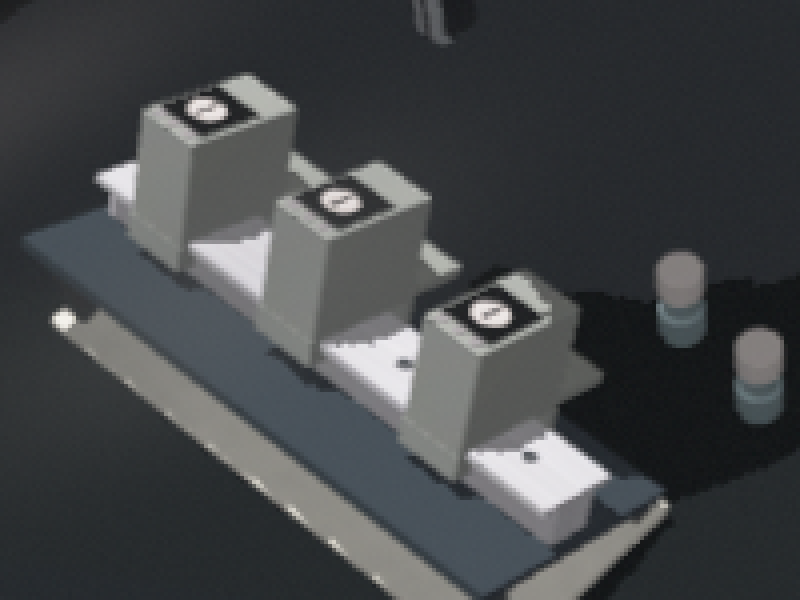

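The picture shows the module flat on the rail at (350,260), aligned with both neighbours, and the robot clear. I'm handing in.

```bash
python3 -c "
from station import ctrl
print(ctrl.hand_in())"
```

```text
the job is handed in; nothing more can be done
None
```

I mounted the grey pump-driver module on the rail between the two units and handed the job in. It sits flat at about 0.38 rad like its neighbours and stayed rigid under an 11 N press; I judged the clip snapped from that, as its joint can't be read. The hand-in returned no verdict.

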